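Swap the suction-foot lever locks: mill on, squeezer off

ROBOT

A 6-joint arm with a two-finger parallel gripper is mounted at the origin on the work surface. World frame = base frame: x ahead of the robot, y to its left, z up, the work surface at z = 0. Lengths are in mm, angles in degrees, forces in N, time in s.
With the tool pointing down it reaches from about 350 to 850 mm from the base axis. Payload 8.1 kg.
Tool frame: the origin (TCP) lies midway between the tips of the shut fingers; the grasp point (between the pads) lies manip.pinch_z behind it (manip.pinch_z is the distance from the TCP to the grasp point, in mm); z points along the fingers, y is the line along which they close (so a half turn about z gives the same grasp; the last joint's range is limited). The gripper opens to 85 mm and grips with 20 to 120 N. Pads are 22 mm wide; open, the fingers measure 114 mm over their backs; the gripper's body (76 mm by 85 mm) begins 54 mm behind the grasp point. The pads swing forward as they close: fully open they stand 13 mm farther back than shut.
Start: joints at [-75.596, 7.471, 85.268, -0, 87.261, -4.893], TCP at [198.301, -566.288, 231.292] pointing down, gripper open.
Joint ranges: [-169.43, 169.43], [-51.17, 129.36], [1.28, 143.12], [-76.62, 256.62], [0, 156.53], [-152.29, 152.29]. Speed limits (degrees/s): [136.94, 136.94, 159.86, 180, 180, 180].

INTERFACE

Orientations are given as [roll, pitch, yaw] about the fixed x, y, z axes, in that order (R = Rz(yaw) Ry(pitch) Rx(roll)).
In Python, from workcell import manip gives the robot as it stands.
- The arm moves only by the tool drive_tool, never from a script. Its argument "series" is a list of rows, each an object of numbers: "dx", "dy", "dz": the shift along the tool's x, y, z in m; "ax", "ay", "az": the turn, a rotation vector about the tool's x, y, z in rad. In form: [{"dx": .., "dy": .., "dz": .., "ax": .., "ay": .., "az": ..}, ...]. A call has 1 to 20 rows; each row shifts and turns the commanded pose from where the row before left it, along the tool's axes as they then stand; what a row does not reach is not made up. A row lasts 1/12 s, in which the tool goes at most 41.7 mm and 7.16 degrees, less where a joint would pass 70% of its speed; a pose out of reach is approached as far as the arm can. A call with a gripper value outside its range is refused whole. "gripper" is the opening, from -1 (shut) to 1 (fully open), set as the call begins (left out, the last holds). The fingers move at their own pace and stop on an object; "squeeze" is the grip in N (left out, the last holds). Time passes only in rows, so rows that do not move let the fingers close. It gives the time, the measured TCP pose, the force, the opening and the grip force at its end, in the units of the state.
- manip.observe(): the state, without advancing time (a new reading comes with each control period).
- manip.read_camera(name): name is "side" or "top" or "wrist"; returns a dict with "pixels" (384x512x3 uint8, blue, green, red), "depth" (384x512 float32, mm along the optical axis (not along the pixel's ray), 0 where there is no reading), "fov_y" (degrees; the focal length in pixels is half the picture's height over the tangent of half this angle, whatever the lens; pixels are square), "cx", "cy" (the principal point, pixels), "rvec" (rotation vector, rad) and "tvec" (3), from world to camera coordinates, as OpenCV has them. Camera axes: x right, y down, z forward; pixel columns grow to the right and rows downward; lengths in mm; the calibration is good to about 2 mm. A picture is of the moment at which its call begins.
- manip.close_job(): hands the job in; it is judged then, once.
The state is a dict: "time_s": time; "joint_positions": joint angles; "joint_velocities": joint speeds; "effort": joint torques, N m; "position": TCP position; "orientation": TCP orientation; "contact_force": force on the tool from outside, world axes, zero at the start; "torque": the same for the moment, N m; "opening": finger opening in mm; "grasp_force": force on a finger pad.
Only numpy, scipy, OpenCV 4.12 (cv2) and the standard library are available. Lean on these libraries where they do the work, as an engineer would, in place of code of your own. Each camera call takes 0.05 s, during which the arm holds its last target. There are 200 camera calls.

TASK

I want to grind pepper next and put the citrus squeezer away. Push the lever on the foot of the pepper mill (the one with the funnel and crank) fully down so that its suction foot locks to the counter, then flick the lever on the foot of the citrus squeezer (the one with the shallow bowl and ribbed cone) well up so that its foot is released. Leave the mill's lever down and the squeezer's up.

Things in the scene. Friction and masses are not known exactly. Their poses are not given: they have to be found in the camera images.
- mill_lever (a joint): Flat steel lever at the front of the pepper mill's fixed 130 x 120 mm foot. Mill: cast metal, 205 mm tall, funnel 104 mm across on top, crank at the back. Starts up. rad: 0 = level (down, locked, hard stop), grows as the paddle rises, to the stop at 0.9 (up, released). Stiff hinge, 45 mm above the counter: about 2 N at the paddle moves it; stays where left.
- mill_lever_paddle (a point): Centre of the paddle (36 long x 24 wide x 8 mm thick) ending the mill's lever, 87.5 mm from the hinge; a bar 12 mm wide, 8 thick joins them. Axes turn with the lever: x along it from paddle to hinge, y along the level hinge, z out of its upper face. Lever down: centre 45 mm above the counter, clear below and around.
- squeezer_lever (a joint): Like lever at the front of the citrus squeezer's like fixed foot. Squeezer: cast metal, 173 mm tall, shallow bowl 116 mm across with a ribbed cone. Starts down. rad: 0 = level (down, locked, hard stop), grows as the paddle rises, to the stop at 0.9 (up, released). Stiff hinge, 45 mm above the counter: about 2 N at the paddle moves it; stays where left.
- squeezer_lever_paddle (a point): Centre of the paddle (36 long x 24 wide x 8 mm thick) ending the squeezer's lever, 87.5 mm from the hinge; a bar 12 mm wide, 8 thick joins them. Axes turn with the lever: x along it from paddle to hinge, y along the level hinge, z out of its upper face. Lever down: centre 45 mm above the counter, clear below and around.

How it is judged (in metres and radians):
On the way, in this order (a step that is already met when the one before it is completed fails the run):
1. the mill's lever has been pushed down (within 10 degrees of level) (value of joint mill_lever below 0.17 rad), for 0.2 s.
2. then the squeezer's lever has been flicked up (more than 34 degrees) (value of joint squeezer_lever above 0.6 rad), for 0.2 s.
At the end, for the whole second after the job is handed in: The mill's lever is down (below 0.17 rad, 10 degrees) and the squeezer's lever is up (above 0.6 rad, 34 degrees) and at rest, in that order of doing (value of joint mill_lever below 0.17 rad and value of joint squeezer_lever above 0.6 rad and velocity of joint squeezer_lever between -0.05 and 0.05 rad/s); the robot touches nothing.
It also fails if it takes over 42 s, if anything falls off the work surface, if the arm or the gripper's body presses on something with over 40 N, if the wrist force passes 120 N, or if a joint passes its speed limit or range.

## Working session

There is one attempt and no reset: what is moved stays moved. The work goes in short steps, Python scripts to look and compute and a tool call to move; the robot and the scene stay as the last step left them, time stands still between calls to the robot, and variables do not carry over. Pictures are saved under pics/ and viewed, at most 10 in all, crops included, and the job is handed in when it is done.

Besides the shell and the picture viewer there is one more tool, called after "Call:" as name(argument=value, ...) on one line, values as JSON. drive_tool: Moves the arm, as the interface text tells. Its arguments: {"type":"object","properties":{"series":{"type":"array","items":{"type":"object","properties":{"dx":{"type":"number"},"dy":{"type":"number"},"dz":{"type":"number"},"ax":{"type":"number"},"ay":{"type":"number"},"az":{"type":"number"}}}},"gripper":{"type":"number"},"squeeze":{"type":"number"}},"required":["series"]}

```bash
mkdir -p pics; cat > h.py <<'E'
import numpy as np, cv2
from workcell import manip
def snap(n,f):
    c=manip.read_camera(n); cv2.imwrite('pics/'+f+'.png',c['pixels']); np.save('pics/'+f+'.npy',c,allow_pickle=True); return c
def cloud(c):
    h,w=c['depth'].shape; f=h/2/np.tan(np.radians(c['fov_y'])/2)
    v,u=np.mgrid[:h,:w]; d=c['depth']
    P=np.stack([(u-c['cx'])/f*d,(v-c['cy'])/f*d,d],-1)
    R=cv2.Rodrigues(np.array(c['rvec'],float))[0]
    P=(P-np.array(c['tvec'],float).ravel())@R
    P[d==0]=np.nan
    return P
E
python3 - <<'E'
from h import *
for n in('top','side'):
    c=snap(n,n+'1'); R=cv2.Rodrigues(np.array(c['rvec'],float))[0]; print(n,c['fov_y'],-R.T@np.ravel(c['tvec']),R[2])
print(manip.observe(),manip.pinch_z)
E
```

```text
top 49.390717454677464 [ 413.75985572   -9.71511991 1050.63887782] [ 0.12352758 -0.0073769  -0.99231372]
side 51.91715087297058 [361.18915022 727.89882692 561.3724317 ] [ 0.15600678 -0.82034242 -0.55018197]
{'time_s': 0.1, 'joint_positions': array([-7.55959714e+01,  7.51238368e+00,  8.53211869e+01, -1.33747977e-03,
        8.72621455e+01, -4.89309165e+00]), 'joint_velocities': array([-0.06048437, -0.11662924, -0.14839961, -0.09209505, -0.0217632 ,
        0.0241664 ]), 'effort': array([ 2.19618218e-03, -5.70951498e+01, -5.01943159e+01,  4.80243557e-05,
        8.08217068e-03,  1.15327617e-05]), 'position': array([ 198.17170972, -565.81427168,  230.35038457]), 'orientation': array([-1.79904519e+02, -6.83329492e-03,  1.92971796e+01]), 'contact_force': array([-0.14912473,  0.08216194,  0.25943722]), 'torque': array([ 0.04013806,  0.01958064, -0.02237188]), 'grasp_force': 0.0, 'opening': 85.0713345968412} 18.700000000000003
```

View pics/top1.png

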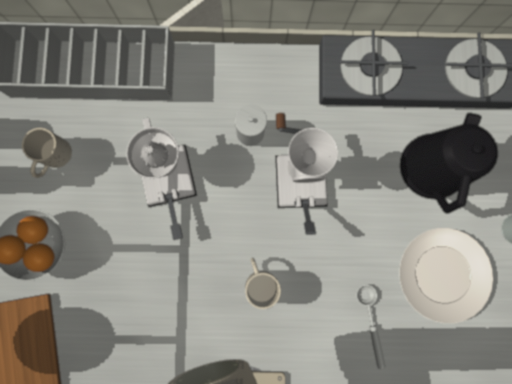

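View pics/side1.png

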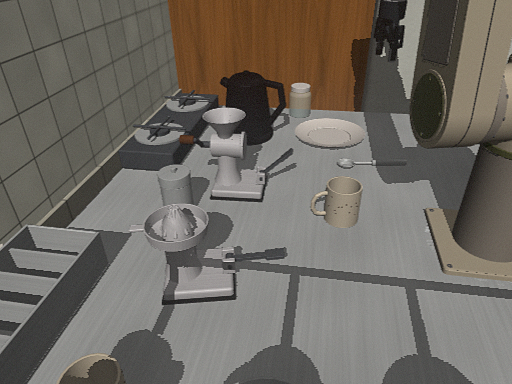

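The top view shows the squeezer at about (158,165), with its paddle at (177,231). The mill is at (308,165) with its paddle at (309,227). In the side view the mill's lever is raised at (280,160) and the squeezer's is level at (260,255). Both levers point toward the robot.

```bash
python3 - <<'E'
from h import *
for n,boxes in(('top1',{'mill':(295,200,320,238),'sq':(163,195,188,242)}),('side1',{'mill':(262,145,298,188),'sq':(232,243,290,268)})):
    c=np.load(f'pics/{n}.npy',allow_pickle=True).item(); P=cloud(c); g=c['pixels'].max(-1)
    for k,(a,b,e,d) in boxes.items():
        Q=P[b:d,a:e]; G=g[b:d,a:e]
        m=(G<100)&(Q[...,2]>25)&(Q[...,2]<150)
        q=Q[m]; print(n,k,len(q),q.min(0).round(),q.max(0).round())
        # main axis and bins along it
        ce=q.mean(0); w=np.linalg.svd(q-ce,full_matrices=False)[2][0]; w*=-np.sign(w[0]); print(' axis',w.round(3), 'yaw',np.degrees(np.arctan2(w[1],w[0])).round(1))
        t=(q-ce)@w
        for lo in np.arange(t.min(),t.max(),10):
            s=q[(t>=lo)&(t<lo+10)]
            if len(s): print('  ',len(s),np.median(s,0).round(1),np.ptp(s,0).round())
E
```

```text
top1 mill 223 [ 437. -161.   39.] [ 518. -139.  121.]
 axis [-0.732 -0.035  0.68 ] yaw -177.3
   39 [ 513.  -148.8   52.6] [13. 21. 18.]
   15 [ 505.2 -147.9   58.2] [ 8. 10.  6.]
   13 [ 497.7 -149.2   64.5] [ 5. 10.  7.]
   10 [ 491.1 -149.    70.8] [10.  7.  6.]
   13 [ 482.4 -148.    79.7] [8. 8. 8.]
   10 [ 476.2 -150.3   85.7] [7. 7. 7.]
   15 [ 467.8 -148.3   92.3] [7. 9. 6.]
   24 [ 460.5 -151.4  100.2] [ 7. 18.  8.]
   29 [ 453.5 -150.6  106.5] [ 7. 20.  8.]
   30 [ 446.5 -151.4  113.9] [ 9. 20.  7.]
   25 [ 439.7 -150.9  118.5] [ 7. 18.  5.]
top1 sq 272 [421. 143.  27.] [525. 194.  58.]
 axis [-0.961 -0.271  0.061] yaw -164.2
   23 [521.3 182.9  52.2] [ 8. 20. 15.]
   45 [514.9 176.5  48.1] [17. 39. 29.]
   17 [504.9 174.9  50. ] [10. 10.  6.]
   13 [495.2 172.1  51.9] [10.  6.  7.]
   13 [485.5 169.4  50.7] [10.  5.  5.]
   13 [476.  166.7  51.5] [10.  8.  7.]
   13 [466.3 163.8  52.8] [10.  7.  9.]
   16 [454.6 163.4  52.5] [10. 12.  5.]
   38 [447.4 158.2  52.9] [12. 20.  9.]
   38 [437.8 154.9  53.7] [12. 19.  9.]
   38 [428.4 153.8  53.4] [12. 21.  8.]
   5 [424.  147.
[... 458 characters left out ...]
.]
   18 [ 458.8 -142.8   97.8] [12. 21.  9.]
   20 [ 452.3 -142.9  104.1] [11. 25.  8.]
   21 [ 445.  -143.4  110.8] [11. 24.  9.]
   19 [ 437.7 -144.5  117.3] [ 7. 24.  8.]
side1 sq 443 [417. 143.  41.] [518. 200.  57.]
 axis [-0.961 -0.273  0.05 ] yaw -164.1
   53 [509.5 181.   49.9] [12. 41. 16.]
   35 [501.9 177.9  49.2] [ 9. 14. 10.]
   35 [492.6 175.8  49.4] [12. 13. 10.]
   35 [482.6 172.   49.9] [11. 13.  9.]
   35 [473.  170.4  51. ] [11. 13.  8.]
   34 [462.8 167.8  50.9] [11. 14.  8.]
   46 [453.  166.9  51.3] [14. 20.  9.]
   55 [443.5 163.7  52.2] [14. 26.  9.]
   53 [434.2 161.1  52.8] [14. 23.  9.]
   54 [424.5 158.   52.9] [14. 25.  9.]
   8 [418.9 154.9  53.1] [ 4. 18.  3.]
```

```bash
python3 - <<'E'
from h import *
c=np.load('pics/top1.npy',allow_pickle=True).item(); P=cloud(c)
for k,(a,b,e,d) in {'mill':(270,100,345,210),'sq':(120,100,200,210)}.items():
    q=P[b:d,a:e].reshape(-1,3)
    for lo,hi in((90,120),(120,150),(150,180),(180,215)):
        s=q[(q[:,2]>lo)&(q[:,2]<hi)]
        if len(s): print(k,lo,len(s),s.min(0).round(),s.max(0).round())
E
```

```text
mill 90 42 [ 554. -176.   93.] [ 557. -112.  119.]
mill 120 146 [ 554. -180.  120.] [ 670. -109.  150.]
mill 150 906 [ 554. -174.  150.] [696. -69. 180.]
mill 180 1288 [ 552. -194.  180.] [654. -92. 209.]
sq 90 968 [559. 153.  91.] [661. 256. 120.]
sq 120 926 [552. 145. 120.] [690. 260. 150.]
sq 150 269 [587. 183. 150.] [630. 223. 177.]
```

Call:
drive_tool(gripper=-1, series=[{"dx": 0.03,"dy": -0.025},{"dx": 0.03,"dy": -0.025},{"dx": 0.03,"dy": -0.025},{"dx": 0.03,"dy": -0.025},{"dx": 0.03,"dy": -0.025},{"dx": 0.03,"dy": -0.025},{"dx": 0.03,"dy": -0.025},{"dx": 0.03,"dy": -0.025},{"dx": 0.03,"dy": -0.025},{"dx": 0.03,"dy": -0.025}])

```text
validation failed for argument at $.se...
```

Call:
drive_tool(gripper=-1, series=[{"dx": 0.03,"dy": -0.026,"dz": 0,"ax": 0,"ay": 0,"az": 0},{"dx": 0.03,"dy": -0.026,"dz": 0,"ax": 0,"ay": 0,"az": 0},{"dx": 0.03,"dy": -0.026,"dz": 0,"ax": 0,"ay": 0,"az": 0},{"dx": 0.03,"dy": -0.026,"dz": 0,"ax": 0,"ay": 0,"az": 0},{"dx": 0.03,"dy": -0.026,"dz": 0,"ax": 0,"ay": 0,"az": 0},{"dx": 0.03,"dy": -0.026,"dz": 0,"ax": 0,"ay": 0,"az": 0},{"dx": 0.03,"dy": -0.026,"dz": 0,"ax": 0,"ay": 0,"az": 0},{"dx": 0.03,"dy": -0.026,"dz": 0,"ax": 0,"ay": 0,"az": 0},{"dx": 0.03,"dy": -0.026,"dz": 0,"ax": 0,"ay": 0,"az": 0},{"dx": 0.03,"dy": -0.026,"dz": 0,"ax": 0,"ay": 0,"az": 0},{"dx": 0.03,"dy": -0.026,"dz": 0,"ax": 0,"ay": 0,"az": 0},{"dx": 0.03,"dy": -0.026,"dz": 0,"ax": 0,"ay": 0,"az": 0},{"dx": 0,"dy": 0,"dz": 0,"ax": 0,"ay": 0,"az": 0},{"dx": 0,"dy": 0,"dz": 0,"ax": 0,"ay": 0,"az": 0}])

```text
time_s: 1.27
position: [435.5, -150.8, 230.9]
orientation: [-180.0, 0.0, 19.6]
contact_force: [-0.3, -0.9, -0.0]
opening: 0.1
grasp_force: 0.0
```

Call:
drive_tool(series=[{"dx": 0.004,"dy": 0.001,"dz": 0.03,"ax": 0,"ay": 0,"az": 0},{"dx": 0.004,"dy": 0.001,"dz": 0.03,"ax": 0,"ay": 0,"az": 0},{"dx": 0.003,"dy": 0.001,"dz": 0.03,"ax": 0,"ay": 0,"az": 0},{"dx": 0,"dy": 0,"dz": 0.01,"ax": 0,"ay": 0,"az": 0},{"dx": 0,"dy": 0,"dz": 0.01,"ax": 0,"ay": 0,"az": 0},{"dx": 0,"dy": 0,"dz": 0.01,"ax": 0,"ay": 0,"az": 0},{"dx": -0.002,"dy": 0,"dz": 0.01,"ax": 0,"ay": 0,"az": 0},{"dx": -0.002,"dy": 0,"dz": 0.01,"ax": 0,"ay": 0,"az": 0},{"dx": -0.002,"dy": 0,"dz": 0.01,"ax": 0,"ay": 0,"az": 0},{"dx": -0.002,"dy": 0,"dz": 0.01,"ax": 0,"ay": 0,"az": 0},{"dx": -0.002,"dy": 0,"dz": 0.01,"ax": 0,"ay": 0,"az": 0},{"dx": 0,"dy": 0,"dz": 0.005,"ax": 0,"ay": 0,"az": 0},{"dx": 0,"dy": 0,"dz": 0.002,"ax": 0,"ay": 0,"az": 0}])

```text
time_s: 2.35
position: [436.0, -155.1, 53.0]
orientation: [-179.9, 0.1, 19.3]
contact_force: [-1.4, -0.2, 2.0]
opening: 0.3
grasp_force: 0.7
```

Call:
drive_tool(series=[{"dx": 0,"dy": 0,"dz": 0.002,"ax": 0,"ay": 0,"az": 0},{"dx": 0,"dy": 0,"dz": 0.002,"ax": 0,"ay": 0,"az": 0},{"dx": 0,"dy": 0,"dz": 0,"ax": 0,"ay": 0,"az": 0},{"dx": 0,"dy": 0,"dz": 0,"ax": 0,"ay": 0,"az": 0}])

```text
time_s: 2.68
position: [437.2, -155.4, 50.5]
orientation: [180.0, -0.0, 19.3]
contact_force: [-0.2, 0.2, 0.0]
opening: -0.2
grasp_force: 0.0
```

Call:
drive_tool(gripper=1, series=[{"dx": 0,"dy": 0,"dz": -0.03,"ax": 0,"ay": 0,"az": 0},{"dx": 0,"dy": 0,"dz": -0.04,"ax": 0,"ay": 0,"az": 0},{"dx": 0,"dy": 0,"dz": -0.04,"ax": 0,"ay": 0,"az": 0},{"dx": 0,"dy": 0,"dz": -0.04,"ax": 0,"ay": 0,"az": 0},{"dx": 0.006,"dy": -0.03,"dz": 0,"ax": 0,"ay": 0,"az": 0},{"dx": 0.006,"dy": -0.03,"dz": 0,"ax": 0,"ay": 0,"az": 0},{"dx": 0.006,"dy": -0.03,"dz": 0,"ax": 0,"ay": 0,"az": 0},{"dx": 0.006,"dy": -0.03,"dz": 0,"ax": 0,"ay": 0,"az": 0},{"dx": 0.006,"dy": -0.03,"dz": 0,"ax": 0,"ay": 0,"az": 0},{"dx": 0.006,"dy": -0.03,"dz": 0,"ax": 0,"ay": 0,"az": 0},{"dx": 0.006,"dy": -0.03,"dz": 0,"ax": 0,"ay": 0,"az": 0},{"dx": 0.006,"dy": -0.03,"dz": 0,"ax": 0,"ay": 0,"az": 0},{"dx": 0.006,"dy": -0.03,"dz": 0,"ax": 0,"ay": 0,"az": 0},{"dx": 0.006,"dy": -0.03,"dz": 0,"ax": 0,"ay": 0,"az": 0},{"dx": 0,"dy": 0,"dz": 0,"ax": 0,"ay": 0,"az": 0.06},{"dx": 0,"dy": 0,"dz": 0,"ax": 0,"ay": 0,"az": 0},{"dx": 0,"dy": 0,"dz": 0,"ax": 0,"ay": 0,"az": 0}])

```text
time_s: 4.1
position: [394.4, 147.8, 200.5]
orientation: [180.0, -0.0, 16.0]
contact_force: [0.7, 0.3, 0.2]
opening: 85.1
grasp_force: 0.0
```

```bash
python3 - <<'E'
from h import *
w=snap('wrist','w1'); s=snap('side','side2'); t=snap('top','top2')
im=np.vstack([np.hstack([w['pixels'],s['pixels']])]); cv2.imwrite('pics/m1.png',cv2.resize(im,(800,300),interpolation=cv2.INTER_AREA))
o=manip.observe();print(o['position'],o['orientation'])
P=cloud(t); g=t['pixels'].max(-1); a,b,e,d=295,195,320,248
Q=P[b:d,a:e];q=Q[(g[b:d,a:e]<100)&(Q[...,2]>30)&(Q[...,2]<150)]
for x in range(400,520,10):
    z=q[(q[:,0]>=x)&(q[:,0]<x+10)]
    if len(z): print(x,np.median(z,0).round(1),len(z))
E
```

```text
[394.62150318 146.88101849 200.35882402] [ 1.79990990e+02 -7.42176229e-03  1.58524002e+01]
400 [ 408.2 -151.7   48.1] 5
410 [ 415.2 -154.    50.6] 39
420 [ 424.9 -154.2   49.7] 37
430 [ 434.4 -151.9   50.2] 27
440 [ 443.7 -151.6   50. ] 12
450 [ 454.4 -150.7   49.5] 8
460 [ 465.2 -149.5   50.2] 11
470 [ 474.9 -149.7   48.7] 13
480 [ 485.5 -148.2   49.1] 8
490 [ 496.5 -148.3   49. ] 10
500 [ 505.9 -148.1   50.5] 26
510 [ 515.1 -146.5   52.3] 27
```

View pics/m1.png

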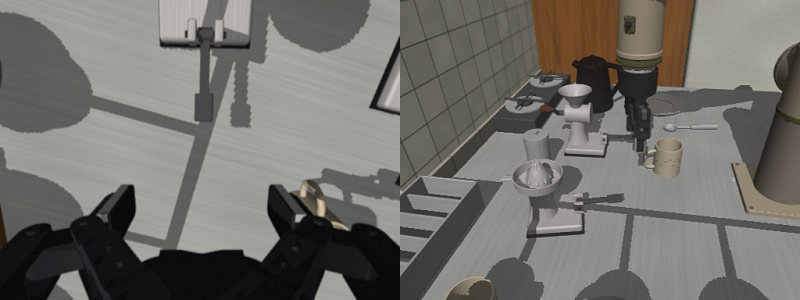

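The wrist view shows the squeezer lever hanging from the hinge at about (205,35), with its paddle at (204,107) in the half-scale picture. The mill lever now lies level (z about 50 all along), so step 1 is done. Next I'll measure the squeezer paddle from the wrist view.

```bash
python3 - <<'E'
from h import *
for n,(a,b,e,d) in (('w1',(235,30,285,160)),('top2',(163,190,188,245))):
    c=np.load(f'pics/{n}.npy',allow_pickle=True).item(); P=cloud(c)
    Q=P[b:d,a:e].reshape(-1,3); q=Q[(Q[:,2]>40)&(Q[:,2]<65)&(Q[:,0]<500)]
    L=q@np.array([-.962,-.272,0]); o=L.max()
    print(n,len(q))
    for l in range(0,90,6):
        s=q[(L<=o-l)&(L>o-l-6)]
        if len(s): 
            w=s@np.array([-.272,.962,0]); print(l,len(s),np.median(s,0).round(1),'lateral',w.min().round(1),w.max().round(1),((w.min()+w.max())/2).round(1))
E
```

```text
w1 1469
0 137 [422.5 153.6  54.1] lateral 21.8 44.3 33.0
6 136 [428.4 155.3  54. ] lateral 21.9 44.3 33.1
12 143 [434.2 156.7  53.5] lateral 20.9 44.3 32.6
18 142 [439.9 158.5  53.4] lateral 21.0 44.3 32.6
24 144 [445.6 160.1  53.1] lateral 21.1 44.2 32.7
30 150 [451.5 161.7  52.7] lateral 21.2 44.2 32.7
36 73 [457.7 163.4  52.4] lateral 26.3 38.2 32.3
42 76 [463.2 164.4  52.3] lateral 26.3 38.2 32.3
48 84 [469.3 165.8  51.7] lateral 26.4 37.3 31.8
54 71 [475.1 167.4  51.6] lateral 26.5 37.3 31.9
60 82 [480.9 169.2  51.2] lateral 26.6 37.3 31.9
66 73 [486.5 170.8  51. ] lateral 26.7 37.3 32.0
72 90 [492.4 172.1  50.6] lateral 25.7 37.3 31.5
78 67 [497.7 174.4  50.4] lateral 25.8 37.4 31.6
84 1 [499.5 180.1  49.3] lateral 37.4 37.4 37.4
top2 241
0 14 [426.3 147.5  53.3] lateral 21.6 42.2 31.9
6 26 [429.7 156.2  53.3] lateral 21.2 43.7 32.4
12 27 [435.6 157.1  52.9] lateral 20.9 43.5 32.2
18 24 [440.5 159.3  52.6] lateral 21.9 44.1 33.0
24 27 [447.5 159.7  52.8] lateral 21.2 43.0 32.1
30 22 [452.2 161.9  52.8] lateral 21.5 44.3 32.9
36 14 [459.2 163.1  52.6] lateral 27.2 38.2 32.7
42 12 [464.1 164.9  50.9] lateral 26.4 36.9 31.6
48 14 [470.1 165.2  52.3] lateral 26.3 37.4 31.8
54 13 [475.9 167.1  51.4] lateral 25.7 37.9 31.8
60 15 [481.2 169.3  50.8] lateral 26.0 37.3 31.7
66 13 [487.9 170.2  50.6] lateral 25.7 37.8 31.7
72 15 [493.3 172.1  51.1] lateral 25.6 36.9 31.2
78 5 [497.6 175.   50.6] lateral 27.6 37.0 32.3
```

Call:
drive_tool(series=[{"dx": 0,"dy": 0.001,"dz": 0,"ax": 0,"ay": 0.104,"az": 0},{"dx": 0,"dy": 0,"dz": 0,"ax": 0,"ay": 0.104,"az": 0},{"dx": 0,"dy": 0,"dz": 0,"ax": 0,"ay": 0.104,"az": 0},{"dx": 0,"dy": 0,"dz": 0,"ax": 0,"ay": 0.104,"az": 0},{"dx": 0,"dy": 0,"dz": 0,"ax": 0,"ay": 0.104,"az": 0},{"dx": -0.02,"dy": 0,"dz": 0.02,"ax": 0,"ay": 0,"az": 0},{"dx": -0.0175,"dy": 0,"dz": 0.03,"ax": 0,"ay": 0,"az": 0},{"dx": 0,"dy": 0,"dz": 0.03,"ax": 0,"ay": 0,"az": 0},{"dx": 0,"dy": 0,"dz": 0.02,"ax": 0,"ay": 0,"az": 0},{"dx": 0,"dy": 0,"dz": 0,"ax": 0,"ay": 0,"az": 0},{"dx": 0,"dy": 0,"dz": 0,"ax": 0,"ay": 0,"az": 0}])

```text
time_s: 5.17
position: [436.2, 161.9, 92.0]
orientation: [179.7, -27.7, 15.8]
contact_force: [0.4, -0.5, 0.3]
opening: 85.2
grasp_force: 0.0
```

```bash
python3 - <<'E'
from h import *
from scipy.spatial.transform import Rotation as R
o=manip.observe();r=R.from_euler('xyz',o['orientation'],degrees=True)
zt=r.apply([0,0,1]); print(o['position'],o['orientation'],o['joint_positions'].round(),'need',r.inv().apply(np.array([437,157.6,49.5])+17*zt-o['position']).round(1))
E
```

```text
[436.21344801 161.85303327  91.95495789] [179.73891069 -27.68827545  15.80326763] [ 13. -39. 142.   1.  49.  87.] need [-20.1   4.1  54.4]
```

Call:
drive_tool(series=[{"dx": 0,"dy": 0,"dz": 0,"ax": 0,"ay": -0.08,"az": 0},{"dx": -0.004,"dy": 0,"dz": 0,"ax": 0,"ay": -0.08,"az": 0},{"dx": -0.004,"dy": 0.004,"dz": 0,"ax": 0,"ay": -0.08,"az": 0},{"dx": 0,"dy": 0,"dz": 0,"ax": 0,"ay": 0,"az": 0},{"dx": 0,"dy": 0,"dz": 0,"ax": 0,"ay": 0,"az": 0}])

```text
time_s: 5.58
position: [432.6, 157.0, 92.5]
orientation: [179.8, -14.4, 15.8]
contact_force: [-1.2, -0.7, 0.3]
opening: 85.6
grasp_force: 0.0
```

```bash
cat > n.py <<'E'
from h import *
from scipy.spatial.transform import Rotation as R
o=manip.observe();r=R.from_euler('xyz',o['orientation'],degrees=True)
zt=r.apply([0,0,1]); print(o['position'],o['orientation'],o['joint_positions'].round(),'need',r.inv().apply(np.array([437,157.6,49.5])+17*zt-o['position']).round(1))
E
python3 n.py
```

```text
[432.5912051  156.97184877  92.50498288] [179.76751027 -14.38403289  15.75207424] [ 13. -24. 130.   0.  60.  87.] need [-6.4  0.4 59.8]
```

Call:
drive_tool(gripper=0.2, series=[{"dx": -0.0065,"dy": 0,"dz": 0,"ax": 0,"ay": 0,"az": 0},{"dx": 0,"dy": 0,"dz": 0.015,"ax": 0,"ay": 0,"az": 0},{"dx": 0,"dy": 0,"dz": 0.015,"ax": 0,"ay": 0,"az": 0},{"dx": 0,"dy": 0,"dz": 0.015,"ax": 0,"ay": 0,"az": 0},{"dx": 0,"dy": 0,"dz": 0.015,"ax": 0,"ay": 0,"az": 0},{"dx": 0,"dy": 0,"dz": 0,"ax": 0,"ay": 0,"az": 0},{"dx": 0,"dy": 0,"dz": 0,"ax": 0,"ay": 0,"az": 0}])

```text
time_s: 6.17
position: [437.8, 158.8, 30.6]
orientation: [179.8, -14.1, 15.8]
contact_force: [0.7, 0.1, 0.5]
opening: 51.4
grasp_force: 0.0
```

```bash
python3 n.py; python3 -c "
from h import *
snap('wrist','w2')"
```

```text
[437.77852379 158.83777687  30.58655423] [179.78098638 -14.14809929  15.80125401] [ 13. -16. 131.   0.  51.  87.] need [ 3.6  1.1 -1.6]
```

View pics/w2.png

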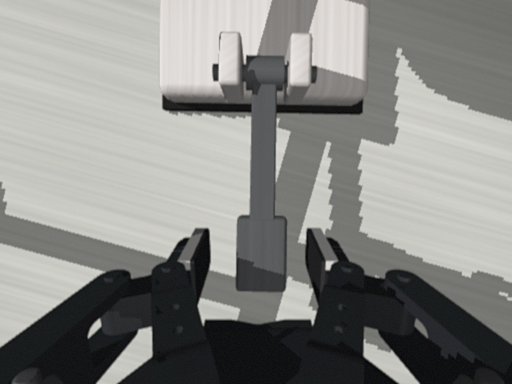

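The paddle at (262,253) sits midway between the open pads at (198,255) and (318,255). I'll make a small correction and close.

Call:
drive_tool(gripper=-1, squeeze=25, series=[{"dx": 0.0035,"dy": 0.001,"dz": -0.0015,"ax": 0,"ay": 0,"az": 0},{"dx": 0,"dy": 0,"dz": 0,"ax": 0,"ay": 0,"az": 0},{"dx": 0,"dy": 0,"dz": 0,"ax": 0,"ay": 0,"az": 0},{"dx": 0,"dy": 0,"dz": 0,"ax": 0,"ay": 0,"az": 0},{"dx": 0,"dy": 0,"dz": 0,"ax": 0,"ay": 0,"az": 0},{"dx": 0,"dy": 0,"dz": 0,"ax": 0,"ay": 0,"az": 0}])

```text
time_s: 6.72
position: [443.9, 158.9, 34.5]
orientation: [179.7, -14.4, 15.8]
contact_force: [4.4, -3.0, 2.4]
opening: 23.5
grasp_force: 26.6
```

```bash
python3 n.py; python3 - <<'E'
from h import *
from scipy.spatial.transform import Rotation as R
o=manip.observe();r=R.from_euler('xyz',o['orientation'],degrees=True); print(o['contact_force'],o['opening'],o['grasp_force'])
h=np.array([521,181.,45]); ax=r.apply([0,1,0])
d=R.from_rotvec(-.1*ax).apply(o['position']-h)+h-o['position']
print(r.inv().apply(d))
# end pose after 7
e=R.from_rotvec(-.7*ax).apply(o['position']-h)+h; print(e)
E
```

```text
[443.94094632 158.9017964   34.4928294 ] [179.73510567 -14.35107419  15.7853355 ] [ 13. -16. 130.   0.  51.  87.] need [-3.1 -0.6  0.7]
[ 4.37330987 -3.02833238  2.42350355] 23.510135104276895 26.591362059116364
[ 1.36828572e+00 -1.85940426e-14 -7.96494984e+00]
[455.50465164 162.40828818  88.60661172]
```

Call:
drive_tool(series=[{"dx": 0.0014,"dy": 0,"dz": -0.008,"ax": 0,"ay": -0.1,"az": 0},{"dx": 0.0014,"dy": 0,"dz": -0.008,"ax": 0,"ay": -0.1,"az": 0},{"dx": 0.0014,"dy": 0,"dz": -0.008,"ax": 0,"ay": -0.1,"az": 0},{"dx": 0,"dy": 0,"dz": 0,"ax": 0,"ay": 0,"az": 0}])

```text
time_s: 7.05
position: [441.0, 158.1, 56.6]
orientation: [179.7, 3.9, 15.7]
contact_force: [-9.5, -8.7, 6.2]
opening: 23.5
grasp_force: 26.9
```

Call:
drive_tool(series=[{"dx": 0.0008,"dy": 0,"dz": -0.008,"ax": 0,"ay": -0.1,"az": 0},{"dx": 0.0008,"dy": 0,"dz": -0.008,"ax": 0,"ay": -0.1,"az": 0},{"dx": 0.001,"dy": 0,"dz": -0.008,"ax": 0,"ay": -0.1,"az": 0},{"dx": 0.001,"dy": 0,"dz": -0.008,"ax": 0,"ay": -0.1,"az": 0},{"dx": 0,"dy": 0,"dz": 0,"ax": 0,"ay": 0,"az": 0},{"dx": 0,"dy": 0,"dz": 0,"ax": 0,"ay": 0,"az": 0},{"dx": 0,"dy": 0,"dz": 0,"ax": 0,"ay": 0,"az": 0}])

```text
time_s: 7.63
position: [450.4, 160.5, 86.5]
orientation: [179.7, 26.4, 15.6]
contact_force: [-5.5, -7.0, 0.7]
opening: 23.1
grasp_force: 25.7
```

```bash
python3 - <<'E'
from h import *
a=snap('side','s3');b=snap('wrist','w3');cv2.imwrite('pics/m3.png',cv2.resize(np.hstack([b['pixels'],a['pixels']]),(800,300),interpolation=cv2.INTER_AREA))
E
```

```text
(no output)
```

View pics/m3.png

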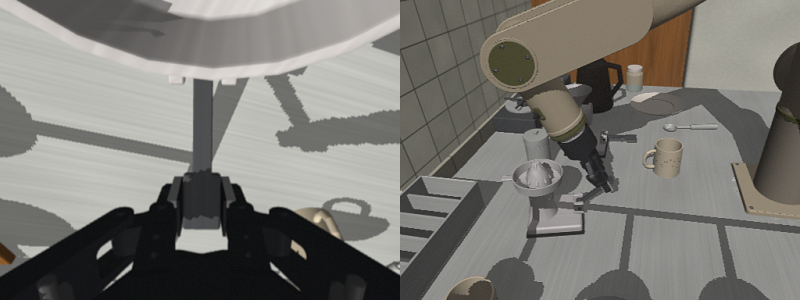

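The side view at (585,200) and the wrist view at (203,200) show the paddle raised in the gripper, just clear of the bowl. I'll release and slide off along the lever.

Call:
drive_tool(gripper=0.3, series=[{"dx": 0,"dy": 0,"dz": 0,"ax": 0,"ay": 0,"az": 0},{"dx": 0,"dy": 0,"dz": 0,"ax": 0,"ay": 0,"az": 0},{"dx": 0,"dy": 0,"dz": 0,"ax": 0,"ay": 0,"az": 0},{"dx": 0,"dy": 0,"dz": 0,"ax": 0,"ay": 0,"az": 0},{"dx": -0.015,"dy": 0,"dz": 0,"ax": 0,"ay": 0,"az": 0},{"dx": -0.02,"dy": 0,"dz": 0,"ax": 0,"ay": 0,"az": 0},{"dx": -0.02,"dy": 0,"dz": 0,"ax": 0,"ay": 0,"az": 0},{"dx": -0.02,"dy": 0,"dz": -0.01,"ax": 0,"ay": 0.1,"az": 0},{"dx": -0.01,"dy": 0,"dz": -0.03,"ax": 0,"ay": 0.1,"az": 0},{"dx": 0,"dy": 0,"dz": -0.03,"ax": 0,"ay": 0.1,"az": 0},{"dx": 0,"dy": 0,"dz": -0.03,"ax": 0,"ay": 0.1,"az": 0},{"dx": 0,"dy": 0,"dz": 0,"ax": 0,"ay": 0,"az": 0},{"dx": 0,"dy": 0,"dz": 0,"ax": 0,"ay": 0,"az": 0}])

```text
time_s: 8.82
position: [408.2, 150.2, 222.3]
orientation: [179.8, 3.1, 15.7]
contact_force: [-0.4, -1.6, -0.9]
opening: 55.3
grasp_force: 0.0
```

```bash
python3 - <<'E'
from h import *
a=snap('side','s4');b=snap('wrist','w4');cv2.imwrite('pics/m4.png',cv2.resize(np.hstack([b['pixels'],a['pixels']]),(800,300),interpolation=cv2.INTER_AREA))
P=cloud(a);Q=P[b['depth']*0==0].reshape(-1,3)
P=cloud(b).reshape(-1,3); q=P[(P[:,2]>55)&(P[:,2]<130)&(P[:,0]>430)&(P[:,0]<520)&(abs(P[:,1]-168)<25)]
print(len(q))
for x in range(430,520,10):
    s=q[(q[:,0]>=x)&(q[:,0]<x+10)]
    if len(s): print(x,np.median(s,0).round(1))
E
```

```text
1795
430 [439.3 167.3 110.7]
440 [446.  161.7 113.2]
450 [454.9 162.2 106.8]
460 [464.7 164.3  98.5]
470 [474.2 166.8  90.4]
480 [485.  170.4  81. ]
490 [494.9 172.9  72.8]
500 [505.6 176.2  63.8]
510 [514.9 176.2  57.8]
```

View pics/m4.png

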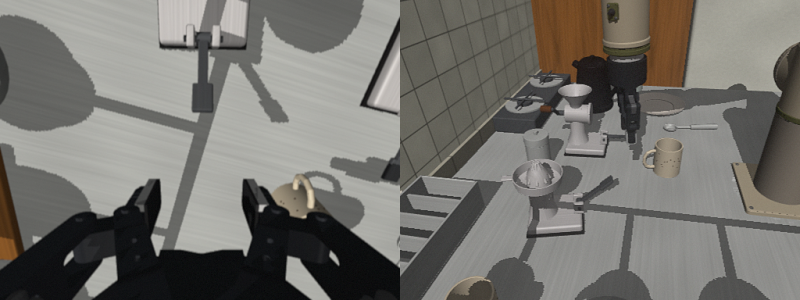

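The squeezer lever stands up at about 0.69 rad (measured slope), the mill lever is still level in the side view at (615,140), and the arm is clear of everything.

```bash
python3 -c "
from workcell import manip
print(manip.close_job())"
```

```text
the job is handed in; nothing more can be done
None
```

I handed the job in at about 9 s: the mill's lever was pushed down level first, then the squeezer's lever was raised to about 0.69 rad (0.6 needed), and the arm ended clear of everything; the hand-in returned no verdict.

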